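# Open the board jig and hold its spring jaw at the size marker

## Task

Get the board jig ready for loading: raise its clear cover by the orange bar to about 70 degrees from level and leave it standing there on its stiff hinge. Then pull the spring-return jaw out by its yellow bar until the jaw's pointer lines up with the red size marker, and finish while still holding it there, because it springs back if let go. Leave the circuit board, USB stick and pliers lying where they are.

Things in the scene. Friction and masses are not known exactly. Their poses are not given: they have to be found in the camera images.
- jig: Grey and blue board jig, fixed to the bench; base 260 (x) x 200 (y) x 30 mm high. Origin: centre of the base's underside. Its x axis points from the open front to the rear hinge wall, y left, z up. Blue walls 10 mm thick on left, right and rear edges reach 86 mm above the bench; the side walls start at x = -60 mm and run to the rear.
- cover (a joint): Opening angle of the clear cover (rad): 0 lying level over the jig, grows as its front rises, 1.22 = 70 degrees, stop at 1.9. It stays where it is left (stiff hinge); raising takes 4 to 6 N at the orange bar.
- cover_hinge (a point): Point at the middle of the cover's hinge axis, which runs along the jig's y; it lies at x = 120 mm, z = 95 mm in the jig's frame.
- cover_bar (a point): Middle of the orange round bar that raises the cover: 10 mm thick, 100 mm long along the jig's y, 240 mm from the hinge axis. Arms at both ends (50 mm either side) join it to the cover's front edge, 45 mm nearer the hinge; the gap between is open. Cover: black-edged clear sheet 198 mm wide, 7 mm thick, in the plane of hinge axis and bar. When level, the bar is 95 mm above the bench.
- jaw: Aluminium spring-return jaw, slides on the jig's base straight along the jig's -x (out, to the front), 0 to 50 mm; the spring pulls it home with 5 N at home plus 0.12 N per mm. Origin: below the middle of its yellow pull bar, on the base's top (z = 30 mm), x = -55 mm in the jig's frame when home. Axes as the jig's. The cover lies over the bar until raised.
- pull_bar (a point): Middle of the jaw's yellow round pull bar, 12 mm thick, along the jig's y, 72 mm above the bench. It is carried by two posts 36 mm either side, free between and below them down to the plate 35 mm lower. Behind it, after a 40 mm gap, is the 20 mm high cross-piece of the jaw.
- pointer (a point): Tip of the jaw's pointer, a short aluminium arm with a black line along y on its left, 30 mm in front of the pull bar and 71 mm to its left; it moves with the jaw.
- marker_line (a point): Middle of the red size marker on the side that faces the pointer: a fixed red block 6 (x) x 18 (y) x 14 mm on the base's front left scale. The pointer is at the mark when it has the same x in the jig's frame as this point. From home the pointer has 20 to 40 mm to go.
- board: Bystander: loose green circuit board, 70 x 70 x 6 mm, to the right of the jig. Origin: centre of its underside.
- usb_stick: Bystander: loose red USB stick, 58 x 19 x 10 mm, to the right of the jig. Origin: underside, near its middle.
- pliers: Bystander: loose blue-handled pliers, 135 mm long, to the left of the jig. Origin: underside, near the middle of its length.

How it is judged:
By the outcome, as a careful person would: the job done as asked, in the order asked, and still so for the second after the job is handed in, while the arm keeps its last pose, push and grip.
It also fails if it takes over 48 s, if anything falls off the work surface, if the arm or the gripper's body presses on something with over 40 N, if the wrist force passes 120 N, or if a joint passes its speed limit or range.

## Robot

A 7-joint arm with a two-finger parallel gripper is mounted at the origin on the work surface. World frame = base frame: x ahead of the robot, y to its left, z up, the work surface at z = 0. Lengths are in m, angles in rad, forces in N, time in s.
With the tool pointing down it reaches from about 0.35 to 0.9 m from the base axis. Payload 8.1 kg.
Tool frame: the origin (TCP) lies midway between the tips of the shut fingers; the grasp point (between the pads) lies 19 mm behind it (arm.hold_point_z is the distance from the TCP to the grasp point, in m); z points along the fingers, y is the direction in which the jaws open and shut (so a half turn about z gives the same grasp; the last joint's range is limited). The gripper opens to 92 mm and grips with 3 to 60 N. Pads are 19 mm wide; open, the fingers measure 130 mm over their backs; the gripper's body (75 mm by 190 mm) begins 47 mm behind the grasp point.
Start: joints at [-1.319, 0.434, 0.025, 1.573, -0.012, 1.134, -0.075], TCP at [0.217, 0.586, 0.227] pointing down, gripper open.
Joint ranges: [-2.62, 2.62], [-0.44, 2.09], [-1.27, 1.32], [0.08, 2.57], [-1.32, 4.46], [0.12, 2], [-2.74, 2.74]. Speed limits (rad/s): [2.22, 2.22, 3.01, 3.01, 3.14, 3.14, 3.14].

## Interface

Orientations are given as a rotation vector (axis times angle).
In Python, from cell import arm gives the robot as it stands.
- The arm moves only by the shell command python3 -m pendant 'ROWS' [FORCE]. ROWS is JSON, a list of rows, each a list of 3 entries, a list of its own where there are three numbers: the shift along the tool's x, y, z in m, then the turn, a rotation vector about the tool's x, y, z in degrees, then the finger opening in m, from 0 to 0.0918. A call has 1 to 10 rows; each row shifts and turns the commanded pose from where the row before left it, along the tool's axes as they then stand; what a row does not reach is not made up. A row lasts 1/8 s, in which the tool goes at most 62.5 mm and 10.7 degrees, less where a joint would pass 70% of its speed; a pose out of reach is approached as far as the arm can. A call with a gripper value outside its range is refused whole. The fingers move at their own pace and stop on an object; FORCE is the grip in N (left out, the last holds). Time passes only in rows, so rows that do not move let the fingers close. It gives the time, the measured TCP pose, the force and the opening at its end, in the units of the state.
- arm.observe(): the state, without advancing time (a new reading comes with each control period).
- arm.get_image(name): name is "side" or "top"; returns (picture, depth): 384x512x3 uint8, red, green, blue; 384x512 float32, m along the optical axis (not along the pixel's ray), 0 where there is no reading.
- arm.camera_params(name): a dict with "fovy" (degrees; the focal length in pixels is half the picture's height over the tangent of half this angle, whatever the lens; pixels are square), "cx", "cy" (the principal point, pixels), "rvec" (rotation vector, rad) and "tvec" (3), from world to camera coordinates, as OpenCV has them. Camera axes: x right, y down, z forward; pixel columns grow to the right and rows downward; lengths in m; the calibration is good to about 2 mm. A picture is of the moment at which its call begins. camera_params takes no time and is no camera call.
- arm.sign_off(): hands the job in, once; it reports no verdict.
Trained networks look in the newest picture that a camera, given by its name, has taken for a name from the list of things; names that differ only in an ending like _2 or _b are one class to them, and where a whole thing is asked for, a point or a joint stands for the part that bears it (a point fixed in the world has none). Each returns a list of dicts, best first, with "conf" (0 to 1); they miss things now and then, are a little off and sometimes report something else, mostly with a low value. They report only what shows in the picture. A call takes as long as a camera call.
- arm.look_for(camera, label): "rect" ([centre column, centre row, width, height] in pixels, round what is visible of it).
- arm.masks_of(camera, label): "pixels" (384x512 bool, what is visible of it) and "rect" ([centre column, centre row, width, height] in pixels, round what is visible of it).
The state is a dict: "clock": time; "joints": joint angles; "dq": joint speeds; "joint_efforts": joint torques, N m; "position": TCP position; "ee_rot": TCP orientation; "force": force on the tool from outside, world axes, zero at the start; "ft_torque": the same for the moment, N m; "width": opening from 0.0 (shut) to 1.0 (fully open).
Only numpy, scipy, OpenCV 4.12 (cv2) and the standard library are available. Lean on these libraries where they do the work, as an engineer would, in place of code of your own. Each camera call takes 0.05 s, during which the arm holds its last target.

## Working session

There is one attempt and no reset: what is moved stays moved. The work goes in short steps, Python scripts to look and compute and a shell command to move; the robot and the scene stay as the last step left them, time stands still between calls to the robot, and variables do not carry over. Pictures are saved under pics/ and viewed, and the job is handed in when it is done.

```bash
ls; mkdir -p pics; cat > h.py <<'E'
import numpy as np, cv2
from cell import arm
def cam(n):
    p=arm.camera_params(n); R=cv2.Rodrigues(np.array(p['rvec'],float))[0]; t=np.array(p['tvec'],float)
    f=192/np.tan(np.radians(p['fovy'])/2); return p,R,t,f
def px2w(n,u,v,d):
    p,R,t,f=cam(n); u=np.asarray(u,float);v=np.asarray(v,float);d=np.asarray(d,float)
    c=np.stack([(u-p['cx'])/f*d,(v-p['cy'])/f*d,d],-1); return (c-t)@R
def w2px(n,P):
    p,R,t,f=cam(n); c=np.atleast_2d(P)@R.T+t; return np.stack([c[:,0]/c[:,2]*f+p['cx'],c[:,1]/c[:,2]*f+p['cy']],-1)
def snap(n,fn,s=1.5):
    im,d=arm.get_image(n); cv2.imwrite('pics/'+fn,cv2.resize(im[:,:,::-1],None,fx=s,fy=s)); return im,d
E
python3 - <<'E'
from h import *
for n in('side','top'):
    im,d=snap(n,n+'1.png'); np.savez(n+'1.npz',im=im,d=d); print(arm.camera_params(n))
    for l in ('jig','cover','cover_bar','pull_bar','pointer','marker_line'):
        try: print(n,l,[(np.round(r['rect'],1),round(r['conf'],2)) for r in arm.look_for(n,l)][:3])
        except Exception as e: print(n,l,e)
s=arm.observe();print(s)
E
```

```text
pics
{'fovy': 47.34275725112578, 'cx': 256.00091072346333, 'cy': 191.14294209050897, 'rvec': array([ 2.29491663, -0.8244909 ,  0.34048925]), 'tvec': array([-0.45518822,  0.34659001,  0.58664093])}
side jig [(array([281. , 243.9, 179.7, 175.4]), 0.79)]
side cover [(array([291.9, 211. , 159.7, 106. ]), 0.89)]
side cover_bar [(array([288.9, 207.1, 157.1, 111.4]), 0.86)]
side pull_bar [(array([253.5, 256.8,  75.8,  47.6]), 0.82)]
side pointer [(array([255.6, 256.5,  71.6,  50.4]), 0.79)]
side marker_line [(array([201.4, 256.5,   4.8,   9.4]), 0.47)]
{'fovy': 53.13410811514671, 'cx': 248.78464778740516, 'cy': 188.58392190618034, 'rvec': array([ 2.17406671, -2.20191432,  0.14043019]), 'tvec': array([0.02386013, 0.61367007, 0.80497192])}
top jig [(array([290.9, 197.5, 125.4, 140.8]), 0.79)]
top cover [(array([295. , 194.4, 124.4, 133.9]), 0.83)]
top cover_bar [(array([294.5, 195.8, 122.2, 135.5]), 0.74)]
top pull_bar [(array([288.6, 237.1,  48.1,  14.8]), 0.59)]
top pointer [(array([290.1, 237. ,  44.9,  16.2]), 0.7)]
top marker_line []
{'clock': 0.7, 'joints': array([-1.3185784 ,  0.43447402,  0.02502613,  1.57318529, -0.01157747,
        1.13398559, -0.07510922]), 'dq': array([ 0.00217586,  0.00017676,  0.0003272 , -0.00080371,  0.00051189,
        0.00072915, -0.00262946]), 'joint_efforts': array([-9.41515500e-04, -6.67491746e+01,  9.83499885e-01, -3.14759481e+01,
       -6.06781128e-02,  3.24824697e-02,  8.84092458e-06]), 'position': array([0.21719273, 0.58607927, 0.22676401]), 'ee_rot': array([5.54585635e-01, 3.09220197e+00, 1.38827466e-04]), 'force': array([-0.94664693,  0.12788628, -0.36690288]), 'ft_torque': array([-0.01273721, -0.02057011, -0.03378063]), 'width': 1.0007994065550498}
```

View pics/side1.png

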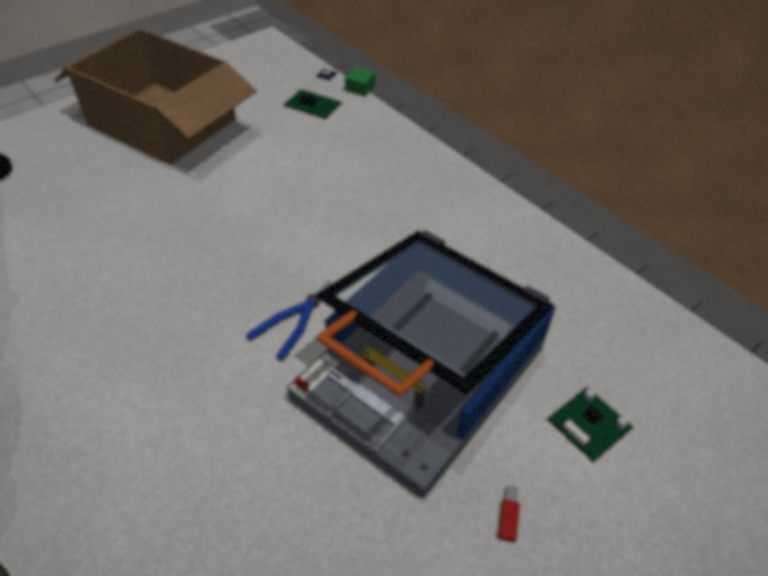

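View pics/top1.png

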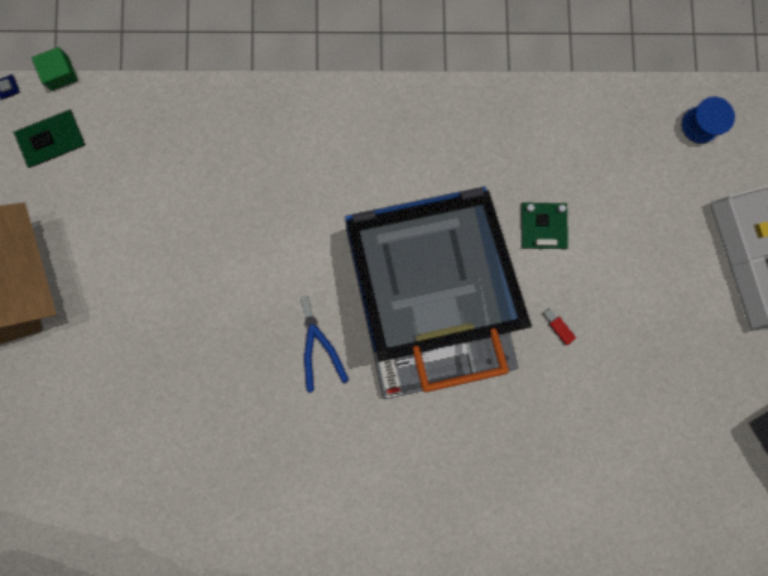

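Side view: cover is closed, the orange bar runs (220,222)–(268,258) px and the red marker sits at (201,256) px. Top view: the orange bar runs (282,259)–(337,247) px. Next I'll fit the jig's pose.

```bash
cat >> h.py <<'E'
def ray_z(n,u,v,z):
    p,R,t,f=cam(n); u=np.asarray(u,float);v=np.asarray(v,float)
    c=np.stack([(u-p['cx'])/f,(v-p['cy'])/f,np.ones_like(u)],-1)@R; o=-R.T@t
    return o+c*((z-o[2])/c[...,2])[...,None]
E
python3 - <<'E'
from h import *
for n in('top','side'):
    z=np.load(n+'1.npz'); im,d=z['im'],z['d']
    hsv=cv2.cvtColor(im,cv2.COLOR_RGB2HSV)
    m=(hsv[...,0]>=5)&(hsv[...,0]<=14)&(hsv[...,1]>170)&(hsv[...,2]>100)
    k,l,st,_=cv2.connectedComponentsWithStats(m.astype(np.uint8)); i=1+np.argmax(st[1:,4]); m=l==i
    v,u=np.nonzero(m); print(n,st[i])
    W=px2w(n,u,v,d[v,u]); ok=d[v,u]>0; print('depth z pct',np.percentile(W[ok,2],[5,50,95]))
    P=ray_z(n,u,v,0.095)[:,:2].astype(np.float32)
    r=cv2.minAreaRect(P); print('rect',r); print(cv2.boxPoints(r))
    P2=W[ok&(W[:,2]>.08)][:,:2].astype(np.float32); r=cv2.minAreaRect(P2); print('depthrect',r)
# cover black edges from top: use masks
for n in('top','side'):
    arm.get_image(n)
    for l in('cover','cover_bar','pull_bar','jaw','marker_line','jig'):
        for r in arm.masks_of(n,l)[:1]:
            m=r['pixels']; z=np.load(n+'1.npz'); d=z['d']; m2=m&(d>0); v,u=np.nonzero(m2); W=px2w(n,u,v,d[v,u])
            print(n,l,round(r['conf'],2),m.sum(),np.percentile(W,[2,50,98],axis=0).round(3).tolist())
            if l=='cover' : print(cv2.minAreaRect(ray_z(n,u,v,0.098)[:,:2].astype(np.float32)))
E
```

```text
top [276 219  63  42 453]
depth z pct [0.14179581 0.15043022 0.15372103]
rect ((0.5048529505729675, -0.09517642110586166), (0.05989938974380493, 0.11582043766975403), 12.022558212280273)
[[ 0.46349767 -0.04477485]
 [ 0.48762268 -0.15805484]
 [ 0.54620826 -0.145578  ]
 [ 0.5220832  -0.032298  ]]
depthrect ((0.5069692134857178, -0.08550774306058884), (0.05513237789273262, 0.10782790184020996), 12.061877250671387)
side [213 208  75  55 580]
depth z pct [0.14235934 0.15109842 0.15375176]
rect ((0.5286292433738708, -0.05809716135263443), (0.05468723550438881, 0.12037629634141922), 11.544754028320312)
[[ 0.48979315 -0.00459907]
 [ 0.5138845  -0.12253999]
 [ 0.5674653  -0.11159526]
 [ 0.543374    0.00634567]]
depthrect ((0.502829372882843, -0.06822570413351059), (0.06365839391946793, 0.14873965084552765), 5.97425651550293)
top cover 0.58 10270 [[0.486, -0.162, 0.098], [0.608, -0.064, 0.121], [0.715, 0.034, 0.151]]
((0.5946186780929565, -0.07203066349029541), (0.24790270626544952, 0.21110586822032928), 11.472001075744629)
top cover_bar 0.74 275 [[0.496, -0.113, 0.034], [0.511, -0.075, 0.037], [0.524, -0.016, 0.04]]
top pull_bar 0.62 254 [[0.496, -0.111, 0.034], [0.511, -0.075, 0.037], [0.523, -0.017, 0.04]]
top jaw 0.73 263 [[0.496, -0.112, 0.034], [0.511, -0.076, 0.037], [0.524, -0.017, 0.04]]
top jig 0.7 12630 [[0.474, -0.168, 0.028], [0.595, -0.064, 0.116], [0.72, 0.039, 0.15]]
side jaw 0.84 1525 [[0.496, -0.119, 0.033], [0.531, -0.078, 0.038], [0.582, -0.027, 0.079]]
side marker_line 0.61 56 [[0.457, -0.019, 0.032], [0.459, -0.012, 0.042], [0.464, -0.004, 0.045]]
```

Depth from both cameras puts the bar at z≈0.15, so the cover is already about 13° open. I'll fit the jig pose from the 3D points.

```bash
python3 - <<'E'
from h import *
C={}
allP=[]
for n in('top','side'):
    z=np.load(n+'1.npz'); im,d=z['im'],z['d']
    hsv=cv2.cvtColor(im,cv2.COLOR_RGB2HSV)
    v,u=np.mgrid[0:384,0:512]; W=px2w(n,u,v,d)
    # depth edge rejection
    g=cv2.morphologyEx(d,cv2.MORPH_GRADIENT,np.ones((3,3)))
    near=(abs(W[...,0]-.6)<.2)&(abs(W[...,1]+.065)<.17)&(d>0)
    m=near&(W[...,2]>.018)&(W[...,0]>.44)
    P=W[m]; 
    r=cv2.minAreaRect(P[:,:2].astype(np.float32)); print(n,'all>18mm',r)
    b=near&(abs(W[...,2]-.03)<.006)&(g<.012); r=cv2.minAreaRect(W[b][:,:2].astype(np.float32)); print(n,'base top',b.sum(),np.median(W[b][:,2]),r)
    o=near&(W[...,2]>.13)&(hsv[...,0]>=5)&(hsv[...,0]<=14)&(hsv[...,1]>150)
    r=cv2.minAreaRect(W[o][:,:2].astype(np.float32)); print(n,'orange',o.sum(),r)
    q=near&(hsv[...,2]<60)&(W[...,2]>.085)&(g<.02); Q=W[q]; c=Q.mean(0); U,S,V=np.linalg.svd(Q-c); nn=V[2]*np.sign(V[2][2]); print(n,'cover plane',q.sum(),c,nn,np.degrees(np.arccos(nn[2])),np.degrees(np.arctan2(nn[1],nn[0])),S[2]/np.sqrt(len(Q)))
    rd=near&((hsv[...,0]>172)|(hsv[...,0]<4))&(hsv[...,1]>130)&(hsv[...,2]>60)&(W[...,2]>.028)&(W[...,2]<.06)
    print(n,'red',rd.sum(),np.percentile(W[rd],[3,50,97],axis=0).round(4).tolist())
    np.savez(n+'W.npz',W=W,hsv=hsv)
E
```

```text
top all>18mm ((0.5954501628875732, -0.06651077419519424), (0.25977662205696106, 0.19997550547122955), 11.762823104858398)
top base top 1229 0.03002285475210372 ((0.49445056915283203, -0.08695515245199203), (0.048767104744911194, 0.1940399557352066), 11.617897033691406)
top orange 527 ((0.5073530673980713, -0.08521822094917297), (0.057292431592941284, 0.10903718322515488), 11.766448020935059)
top cover plane 2657 [ 0.62626762 -0.05849486  0.11807681] [0.21477747 0.04342334 0.97569721] 12.657535545282474 11.429888311009993 0.0014311043778421223
top red 18 [[0.4595, -0.0153, 0.0419], [0.4617, -0.008, 0.0438], [0.4638, -0.0016, 0.0453]]
side all>18mm ((0.593819260597229, -0.06902775913476944), (0.2617563307285309, 0.2001066654920578), 11.56847095489502)
side base top 4348 0.030214706010046728 ((0.5264402031898499, -0.08427785336971283), (0.12338648736476898, 0.1962103247642517), 11.751860618591309)
side orange 731 ((0.5057734251022339, -0.08470125496387482), (0.06004328653216362, 0.11316308379173279), 11.316996574401855)
side cover plane 2633 [ 0.60759582 -0.08127952  0.12249927] [0.20964813 0.04918723 0.97653893] 12.435530231151262 13.203808938639652 0.005106393602886951
side red 30 [[0.4568, -0.0182, 0.0367], [0.4589, -0.0109, 0.0428], [0.4617, -0.0041, 0.0455]]
```

```bash
python3 - <<'E'
from h import *
a=cv2.imread('pics/side1.png'); z=np.load('side1.npz')['im'][:,:,::-1]
c=cv2.resize(z[195:345,180:380],None,fx=4,fy=4,interpolation=cv2.INTER_CUBIC); cv2.imwrite('pics/s1c.png',c)
z=np.load('top1.npz')['im'][:,:,::-1]
c=cv2.resize(z[120:275,220:365],None,fx=3.8,fy=3.8,interpolation=cv2.INTER_CUBIC); cv2.imwrite('pics/t1c.png',c)
E
```

```text
(no output)
```

View pics/s1c.png

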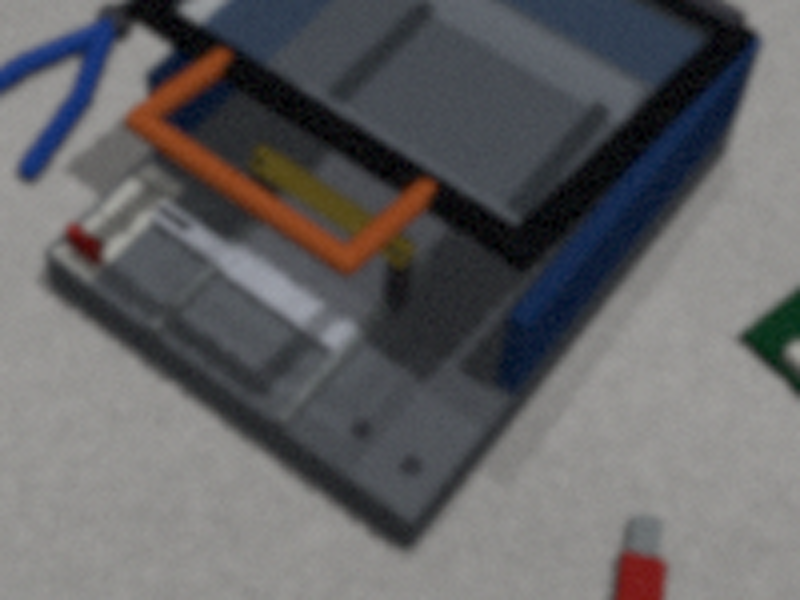

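View pics/t1c.png

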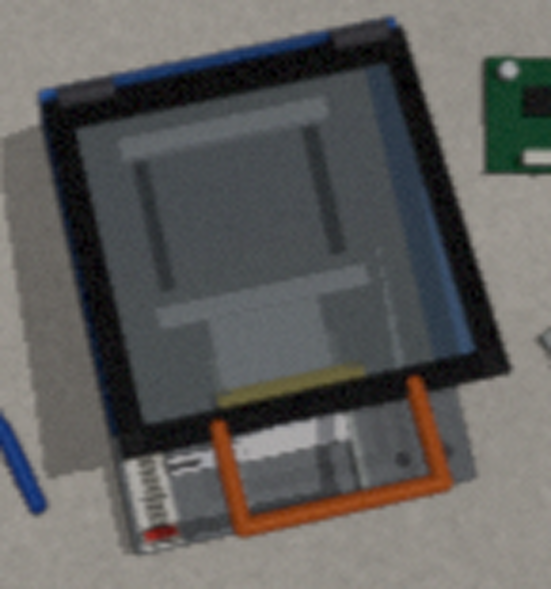

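Jig pose: centre (0.595,-0.0675), yaw 11.7°, footprint 260×200 as specified. The cover is at about 12.7°. A helper will work out the shifts.

```bash
cat >> h.py <<'E'
from scipy.spatial.transform import Rotation as Rot
J=np.array([.5948,-.0675,0]); YAW=np.radians(11.7)
RJ=Rot.from_euler('z',YAW).as_matrix()
def jw(p): return J+RJ@np.array(p,float)
def wj(p): return (np.asarray(p)-J)@RJ
# tool down, tool y = +-jig x
def Rt(sgn=1,tilt=0):
    y=sgn*RJ[:,0]; z=np.array([0,0,-1.]); R=np.stack([np.cross(y,z),y,z],1)
    return R
def plan(P,R,Pt,R2,n,g):
    dr=Rot.from_matrix(R.T@R2).as_rotvec(); out=[]; Rc=R.copy()
    for i in range(n):
        s=Rc.T@((Pt-P)/n); out.append([[round(float(x),4) for x in s],[round(float(x),2) for x in np.degrees(dr/n)],g]); Rc=Rc@Rot.from_rotvec(dr/n).as_matrix()
    return out
def pose():
    s=arm.observe(); return np.array(s['position']),Rot.from_rotvec(s['ee_rot']).as_matrix()
def barp(deg): a=np.radians(deg); return jw([.12-.24*np.cos(a),0,.095+.24*np.sin(a)])
E
python3 - <<'E'
from h import *
import json
P,R=pose()
print(R.round(3), Rt(1).round(3))
t=barp(12.7); print(t); t=t+[0,0,.09]
print(np.degrees(Rot.from_matrix(R.T@Rt(1)).as_rotvec()))
for r in plan(P,R,t,Rt(1),12,.05): print(json.dumps(r))
E
```

```text
[[-0.938  0.347  0.   ]
 [ 0.347  0.938  0.   ]
 [-0.     0.    -1.   ]] [[-0.203  0.979  0.   ]
 [ 0.979  0.203  0.   ]
 [ 0.     0.    -1.   ]]
[ 0.48304297 -0.09064377  0.14776309]
[3.21626492e-03 4.69584617e-04 5.79668383e+01]
[[-0.0404, -0.0452, -0.0009], [0.0, 0.0, 4.83], 0.05]
[[-0.044, -0.0416, -0.0009], [0.0, 0.0, 4.83], 0.05]
[[-0.0474, -0.0378, -0.0009], [0.0, 0.0, 4.83], 0.05]
[[-0.0504, -0.0336, -0.0009], [0.0, 0.0, 4.83], 0.05]
[[-0.053, -0.0293, -0.0009], [0.0, 0.0, 4.83], 0.05]
[[-0.0553, -0.0247, -0.0009], [0.0, 0.0, 4.83], 0.05]
[[-0.0572, -0.02, -0.0009], [0.0, 0.0, 4.83], 0.05]
[[-0.0587, -0.0151, -0.0009], [0.0, 0.0, 4.83], 0.05]
[[-0.0597, -0.0101, -0.0009], [0.0, 0.0, 4.83], 0.05]
[[-0.0604, -0.005, -0.0009], [0.0, 0.0, 4.83], 0.05]
[[-0.0606, 0.0001, -0.0009], [0.0, 0.0, 4.83], 0.05]
[[-0.0604, 0.0052, -0.0009], [0.0, 0.0, 4.83], 0.05]
```

```bash
python3 -m pendant '[[[-0.040,-0.045,-0.001],[0,0,4.8],0.03],[[-0.044,-0.042,-0.001],[0,0,4.8],0.03],[[-0.047,-0.038,-0.001],[0,0,4.8],0.03],[[-0.050,-0.034,-0.001],[0,0,4.8],0.03],[[-0.053,-0.029,-0.001],[0,0,4.8],0.03],[[-0.055,-0.025,-0.001],[0,0,4.8],0.03],[[-0.057,-0.02,-0.001],[0,0,4.8],0.03],[[-0.0587,-0.015,-0.001],[0,0,4.8],0.03],[[-0.060,-0.010,-0.001],[0,0,4.8],0.03],[[-0.060,-0.005,-0.001],[0,0,4.8],0.03]]' 20
python3 - <<'E'
from h import *
P,R=pose(); t=barp(12.7)+[0,0,.09]
print(P,t,R.T@(t-P), np.degrees(Rot.from_matrix(R.T@Rt(1)).as_rotvec()))
E
```

```text
clock: 2.65
position: [0.4389, 0.0214, 0.2372]
ee_rot: [1.767, 2.597, 0.002]
force: [1.6, 1.3, -0.1]
width: 0.328
[0.43885027 0.0213603  0.23721995] [ 0.48304297 -0.09064377  0.23776309] [-1.20407105e-01  1.33163518e-05 -5.74085166e-04] [ 0.082077   -0.0218611   9.82642901]
```

```bash
python3 -m pendant '[[[-0.060,0,0],[0,0,4.9],0.03],[[-0.060,0.005,0],[0,0,4.9],0.03],[[0,0,0],[0,0,0],0.03]]'
python3 - <<'E'
from h import *
P,R=pose(); t=barp(12.7)+[0,0,.09]
print(P,t,R.T@(t-P), np.degrees(Rot.from_matrix(R.T@Rt(1)).as_rotvec()))
for n in('side','top'): im,d=snap(n,n+'2.png')
E
```

```text
clock: 3.02
position: [0.4834, -0.0937, 0.2372]
ee_rot: [1.989, 2.429, -0.002]
force: [-0.3, 0.8, -0.2]
width: 0.329
[ 0.48336187 -0.09368202  0.23715749] [ 0.48304297 -0.09064377  0.23776309] [ 0.00303978  0.00028742 -0.00061364] [ 0.05679892  0.15719403 -0.32098134]
```

View pics/side2.png

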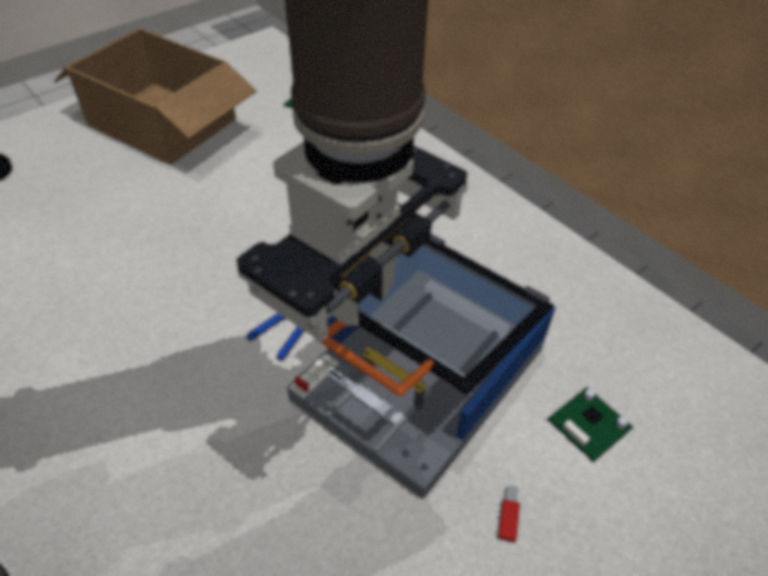

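View pics/top2.png

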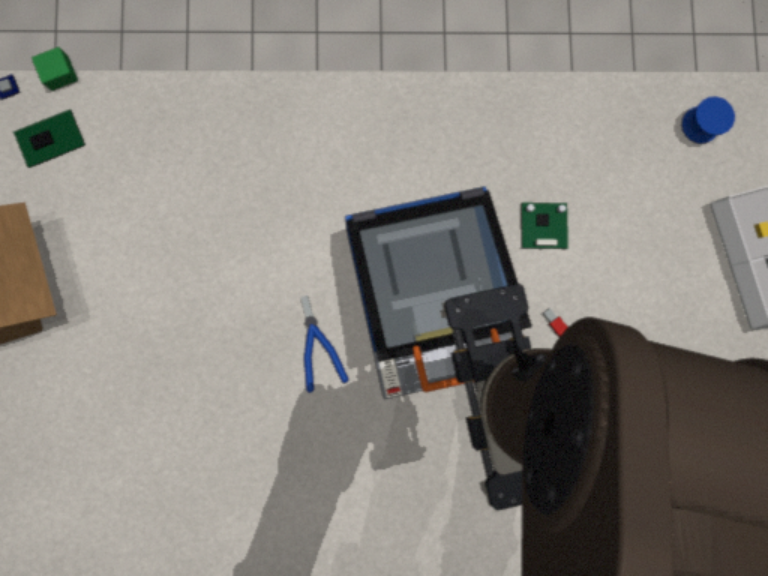

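The gripper is over the jig, with the bar at (355–430, 335–385) px in the enlarged side view. I'll descend onto the bar while watching the force.

```bash
python3 -m pendant '[[[0.003,0,0.04],[0,0,-0.3],0.032],[[0,0,0.03],[0,0,0],0.032],[[0,0,0.02],[0,0,0],0.032],[[0,0,0.018],[0,0,0],0.032],[[0,0,0],[0,0,0],0.032]]'
python3 - <<'E'
from h import *
for n in('side',):
    im,d=arm.get_image(n)
    cv2.imwrite('pics/side3.png',cv2.resize(im[160:300,150:350,::-1],None,fx=4,fy=4,interpolation=cv2.INTER_CUBIC))
E
```

```text
clock: 3.75
position: [0.4808, -0.0839, 0.1278]
ee_rot: [-1.969, -2.445, 0.002]
force: [-0.3, 0.3, -0.4]
width: 0.35
```

View pics/side3.png

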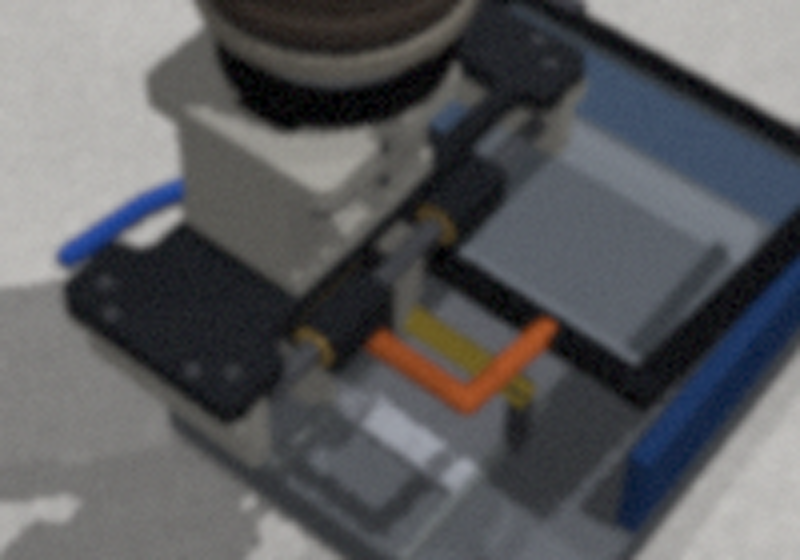

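The bar lies between the fingers, with no contact force. Closing.

```bash
python3 -m pendant '[[[0,0,0],[0,0,0],0],[[0,0,0],[0,0,0],0],[[0,0,0],[0,0,0],0]]' 30
python3 - <<'E'
from h import *
P,R=pose(); print(wj(P),R.round(3), 'grasp z',P[2]+arm.hold_point_z)
# arc rows relative: tool frame ; theta steps
a0=12.7
print(np.degrees(Rot.from_matrix(R.T@Rt(1)).as_rotvec()))
th=[12.7]+[12.7+i*57.3/14 for i in range(1,15)]
B=[barp(x) for x in th]
print('grasp vs bar',wj(P+R@[0,0,-arm.hold_point_z]), wj(B[0]))
for i in range(14): print(round(th[i+1],1),(Rt(1).T@(B[i+1]-B[i])).round(4).tolist())
E
```

```text
clock: 4.18
position: [0.4818, -0.0857, 0.1291]
ee_rot: [-1.973, -2.444, -0.0]
force: [-0.1, 1.4, 1.2]
width: 0.1
[-0.11437101  0.00513004  0.12908682] [[-0.211  0.978  0.   ]
 [ 0.978  0.211  0.   ]
 [ 0.     0.    -1.   ]] grasp z 0.14788682305780046
[ 0.01087761 -0.01256768  0.46755314]
grasp vs bar [-0.11437456  0.0051259   0.14788682] [-1.14128291e-01 -5.26809542e-18  1.47763089e-01]
16.8 [0.0, 0.0044, -0.0166]
20.9 [-0.0, 0.0055, -0.0162]
25.0 [0.0, 0.0067, -0.0158]
29.1 [0.0, 0.0078, -0.0153]
33.2 [0.0, 0.0089, -0.0147]
37.3 [-0.0, 0.0099, -0.014]
41.3 [0.0, 0.0109, -0.0133]
45.4 [-0.0, 0.0118, -0.0125]
49.5 [0.0, 0.0126, -0.0116]
53.6 [-0.0, 0.0134, -0.0107]
57.7 [-0.0, 0.0142, -0.0097]
61.8 [0.0, 0.0148, -0.0086]
65.9 [-0.0, 0.0154, -0.0076]
70.0 [0.0, 0.0159, -0.0064]
```

Gripped: the opening is 9 mm and the grasp point matches the model to 1 mm. Raising along the arc.

```bash
python3 -m pendant '[[[0,0.0044,-0.0166],[0,0,0.4],0],[[0,0.0055,-0.0162],[0,0,0],0],[[0,0.0067,-0.0158],[0,0,0],0],[[0,0.0078,-0.0153],[0,0,0],0],[[0,0.0089,-0.0147],[0,0,0],0]]' 30
python3 - <<'E'
from h import *
P,R=pose(); G=wj(P+R@[0,0,-arm.hold_point_z]); print(G,np.degrees(np.arctan2(G[2]-.095,.12-G[0])),np.hypot(G[2]-.095,.12-G[0]),arm.observe()['width'])
E
```

```text
clock: 4.8
position: [0.513, -0.0792, 0.2071]
ee_rot: [-1.981, -2.435, 0.003]
force: [-1.5, -1.2, -4.3]
width: 0.097
[-0.08240921  0.00511969  0.22594206] 32.89953461375386 0.24107116926355193 0.09659789555153901
```

```bash
python3 -m pendant '[[[0,0.0099,-0.014],[0,0,0],0],[[0,0.0109,-0.0133],[0,0,0],0],[[0,0.0118,-0.0125],[0,0,0],0],[[0,0.0126,-0.0116],[0,0,0],0],[[0,0.0134,-0.0107],[0,0,0],0]]' 30
python3 - <<'E'
from h import *
P,R=pose(); G=wj(P+R@[0,0,-arm.hold_point_z]); print(G,np.degrees(np.arctan2(G[2]-.095,.12-G[0])),np.hypot(G[2]-.095,.12-G[0]),arm.observe()['width'])
E
python3 -m pendant '[[[0,0.0142,-0.0097],[0,0,0],0],[[0,0.0148,-0.0086],[0,0,0],0],[[0,0.0154,-0.0076],[0,0,0],0],[[0,0.0159,-0.0064],[0,0,0],0],[[0,0,0],[0,0,0],0],[[0,0,0],[0,0,0],0]]' 30
python3 - <<'E'
from h import *
P,R=pose(); G=wj(P+R@[0,0,-arm.hold_point_z]); print(G,np.degrees(np.arctan2(G[2]-.095,.12-G[0])),np.hypot(G[2]-.095,.12-G[0]),arm.observe()['width'])
im,d=snap('side','side4.png'); np.savez('side4.npz',im=im,d=d)
im,d=snap('top','top4.png')
E
```

```text
clock: 5.42
position: [0.5682, -0.0679, 0.2697]
ee_rot: [-1.98, -2.431, 0.007]
force: [-12.1, -1.2, 9.7]
width: 0.099
[-0.02599322  0.00496696  0.28853171] 52.970439093836006 0.2424222433289983 0.09924943033909185
clock: 6.18
position: [0.6317, -0.0549, 0.3034]
ee_rot: [1.981, 2.436, 0.003]
force: [-1.2, -0.0, 8.7]
width: 0.097
[0.03863088 0.00489793 0.32219882] 70.29549333953769 0.24133014064217984 0.09705670335206738
```

View pics/side4.png

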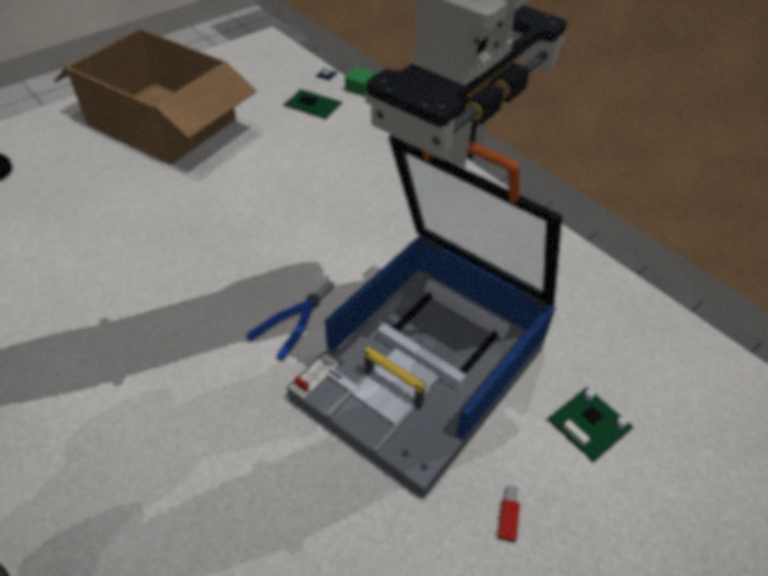

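The cover stands at about 70° with the bar still gripped at (430–520, 150–190) px in the enlarged side view, and nothing else has moved. I'll release and retract upward.

```bash
python3 -m pendant '[[[0,0,0],[0,0,0],0.03],[[0,0,0],[0,0,0],0.03],[[0,0,-0.01],[0,0,0],0.03],[[0,0,-0.03],[0,0,0],0.03],[[0,0,-0.03],[0,0,0],0.03]]' 30
python3 - <<'E'
from h import *
im,d=snap('side','side5.png'); np.savez('side5.npz',im=im,d=d)
imt,dt=snap('top','top5.png'); np.savez('top5.npz',im=imt,d=dt)
for n,im,d in(('side',im,d),('top',imt,dt)):
    hsv=cv2.cvtColor(im,cv2.COLOR_RGB2HSV)
    v,u=np.mgrid[0:384,0:512]; W=wj(px2w(n,u,v,d))
    near=(abs(W[...,0])<.2)&(abs(W[...,1])<.17)&(d>0)
    o=near&(W[...,2]>.2)&(hsv[...,0]>=5)&(hsv[...,0]<=14)&(hsv[...,1]>150)
    if o.sum(): print(n,'orange',o.sum(),np.percentile(W[o],[3,50,97],axis=0).round(4).tolist())
    q=near&(hsv[...,2]<60)&(W[...,2]>.11)&(W[...,2]<.28)&(W[...,0]>.02); Q=W[q]
    if len(Q)>50:
        f=np.polyfit(Q[:,2],Q[:,0],1); r=Q[:,0]-np.polyval(f,Q[:,2]); k=abs(r)<.01; f=np.polyfit(Q[k,2],Q[k,0],1); print(n,'cover angle',len(Q),90+np.degrees(np.arctan(f[0])),np.polyval(f,.095))
    y=near&(hsv[...,0]>18)&(hsv[...,0]<32)&(hsv[...,1]>130)&(W[...,2]>.06)&(W[...,2]<.09)
    if y.sum(): print(n,'yellow',y.sum(),np.percentile(W[y],[3,50,97],axis=0).round(4).tolist())
    rd=near&((hsv[...,0]>172)|(hsv[...,0]<4))&(hsv[...,1]>130)&(hsv[...,2]>60)&(W[...,2]>.028)&(W[...,2]<.06)
    if rd.sum(): print(n,'red',rd.sum(),np.percentile(W[rd],[3,50,97],axis=0).round(4).tolist())
z=im0=np.load('side5.npz')['im'][:,:,::-1]
cv2.imwrite('pics/s5c.png',cv2.resize(z[215:305,185:305],None,fx=6.5,fy=6.5,interpolation=cv2.INTER_CUBIC))
z=np.load('top5.npz')['im'][:,:,::-1]
cv2.imwrite('pics/t5c.png',cv2.resize(z[200:275,240:350],None,fx=7,fy=7,interpolation=cv2.INTER_CUBIC))
E
```

```text
clock: 6.9
position: [0.6307, -0.0546, 0.373]
ee_rot: [-1.982, -2.437, 0.0]
force: [1.3, 0.3, 0.2]
width: 0.327
side orange 641 [[0.0324, -0.0548, 0.2766], [0.0358, -0.0099, 0.3228], [0.0511, 0.0498, 0.3265]]
side cover angle 1751 70.43772828905216 0.11580676216671644
side yellow 235 [[-0.0617, -0.0384, 0.0722], [-0.0586, -0.0005, 0.0769], [-0.0538, 0.0349, 0.0791]]
side red 31 [[-0.123, 0.0754, 0.0384], [-0.1221, 0.0824, 0.0433], [-0.1186, 0.0895, 0.0452]]
top orange 247 [[0.0341, 0.0146, 0.2789], [0.0398, 0.0397, 0.3243], [0.0554, 0.0548, 0.3276]]
top cover angle 534 69.4753852831325 0.1240824739264689
top yellow 163 [[-0.0594, -0.0295, 0.0743], [-0.0548, 0.0033, 0.0769], [-0.0503, 0.0386, 0.0795]]
top red 18 [[-0.1203, 0.0779, 0.0419], [-0.1179, 0.0853, 0.0438], [-0.1158, 0.0916, 0.0465]]
```

View pics/side5.png

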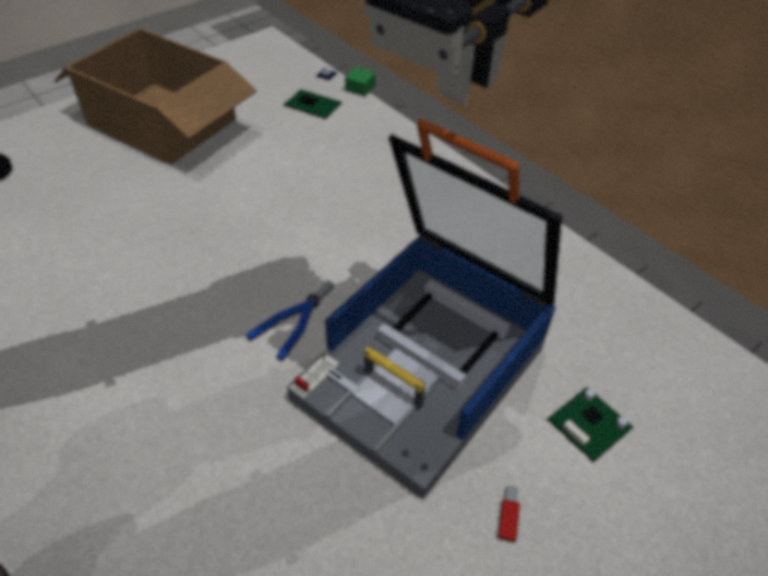

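View pics/s5c.png

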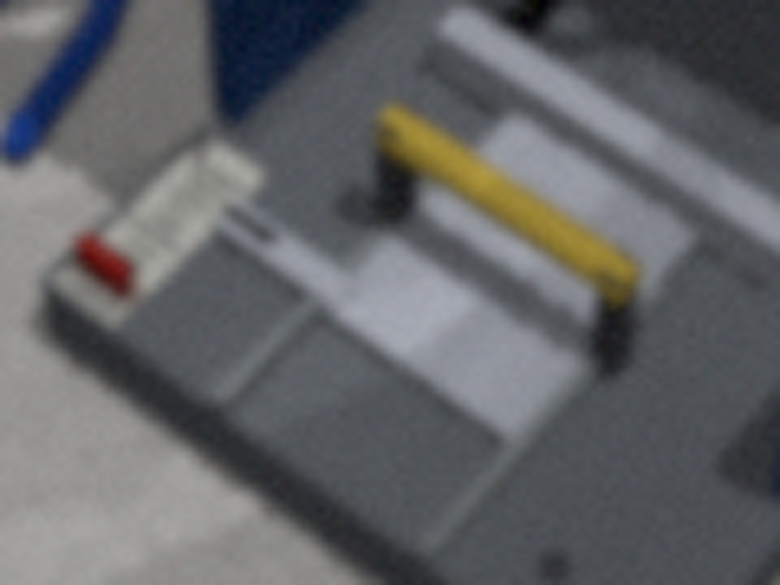

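View pics/t5c.png

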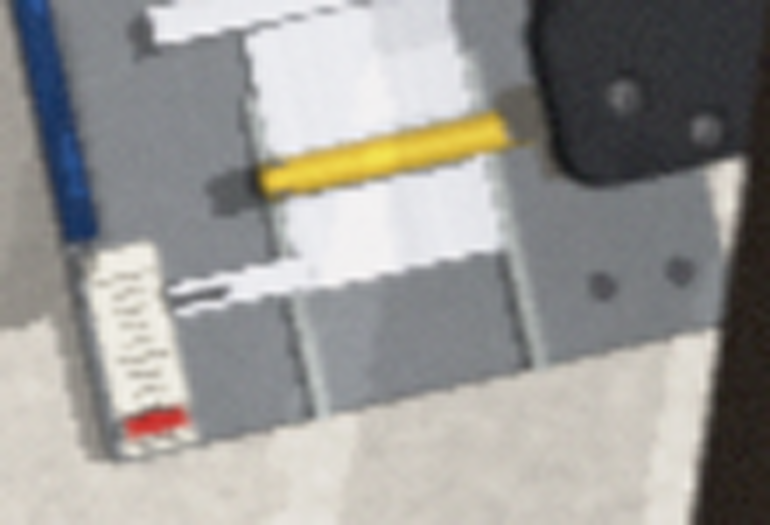

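The cover stands free at about 70° (70.4° and 69.5° from the two cameras; released bar at (470,145) px in the enlarged side view). The yellow bar sits at x≈-56 mm and the red marker at x≈-120 mm, so the jaw needs about 33 mm of travel. I'll approach with a 15° lean to keep the wrist clear of the cover.

```bash
cat >> h.py <<'E'
def Rtilt(deg):
    a=np.radians(deg); z=RJ@np.array([np.sin(a),0,-np.cos(a)]); y=RJ@np.array([np.cos(a),0,np.sin(a)])
    return np.stack([np.cross(y,z),y,z],1)
def gtcp(x,tilt,y=0,back=0):
    return jw([x,y,.072])+Rtilt(tilt)[:,2]*(arm.hold_point_z-back)
E
python3 - <<'E'
from h import *
P,R=pose(); R2=Rtilt(15); print(wj(P),np.degrees(Rot.from_matrix(R.T@R2).as_rotvec()))
t=gtcp(-.056,15,0,.19); print(wj(t))
a=t.copy(); a[2]=.35
for r in plan(P,R,a,R2,4,.03): print(r)
for r in plan(a,R2,t,R2,3,.03): print(r)
E
```

```text
[0.03900746 0.00440162 0.37568979] [-14.6932805    0.07830347   0.06384573]
[-1.00309821e-01  2.52922884e-18  2.37366501e-01]
[[-0.0011, -0.0349, 0.0062], [-3.67, 0.02, 0.02], 0.03]
[[-0.0011, -0.0352, 0.004], [-3.67, 0.02, 0.02], 0.03]
[[-0.0011, -0.0354, 0.0017], [-3.67, 0.02, 0.02], 0.03]
[[-0.0011, -0.0354, -0.0005], [-3.67, 0.02, 0.02], 0.03]
[[0.0, -0.0097, 0.0363], [0.0, 0.0, 0.0], 0.03]
[[0.0, -0.0097, 0.0363], [0.0, 0.0, 0.0], 0.03]
[[0.0, -0.0097, 0.0363], [0.0, 0.0, 0.0], 0.03]
```

```bash
python3 -m pendant '[[[-0.001,-0.035,0.001],[-3.7,0,0],0.032],[[-0.001,-0.035,0.003],[-3.7,0,0],0.032],[[-0.001,-0.035,0.003],[-3.7,0,0],0.032],[[-0.001,-0.035,0.002],[-3.6,0,0],0.032],[[0,-0.010,0.036],[0,0,0],0.032],[[0,-0.010,0.036],[0,0,0],0.032],[[0,-0.010,0.036],[0,0,0],0.032],[[0,0,0],[0,0,0],0.032],[[0,0,0],[0,0,0],0.032]]' 30
python3 - <<'E'
from h import *
P,R=pose(); t=gtcp(-.056,15); print(wj(P),'to grasp tool axes',R.T@(t-P),np.degrees(Rot.from_matrix(R.T@Rtilt(15)).as_rotvec()))
E
```

```text
clock: 8.12
position: [0.4957, -0.0873, 0.2385]
ee_rot: [1.87, 2.299, 0.298]
force: [-0.4, 0.3, -1.1]
width: 0.345
[-0.10102586  0.00070811  0.23849443] to grasp tool axes [-0.00067332  0.00118337  0.1912717 ] [-0.23492286  0.01062821  0.04997459]
```

```bash
python3 -m pendant '[[[0,0.001,0.05],[-0.2,0,0],0.032],[[0,0,0.05],[0,0,0],0.032],[[0,0,0.04],[0,0,0],0.032],[[0,0,0],[0,0,0],0.032]]' 30
python3 - <<'E'
from h import *
P,R=pose(); t=gtcp(-.056,15); print(wj(P),'to grasp tool axes',R.T@(t-P),np.degrees(Rot.from_matrix(R.T@Rtilt(15)).as_rotvec()))
im,d=snap('side','side6.png')
E
```

```text
clock: 8.62
position: [0.5311, -0.0791, 0.1013]
ee_rot: [1.87, 2.301, 0.299]
force: [-0.5, 0.2, 0.1]
width: 0.353
[-0.06473428  0.00152889  0.10129683] to grasp tool axes [-0.00159444  0.00105297  0.04935325] [-0.23334894 -0.07458393  0.07824446]
```

View pics/side6.png

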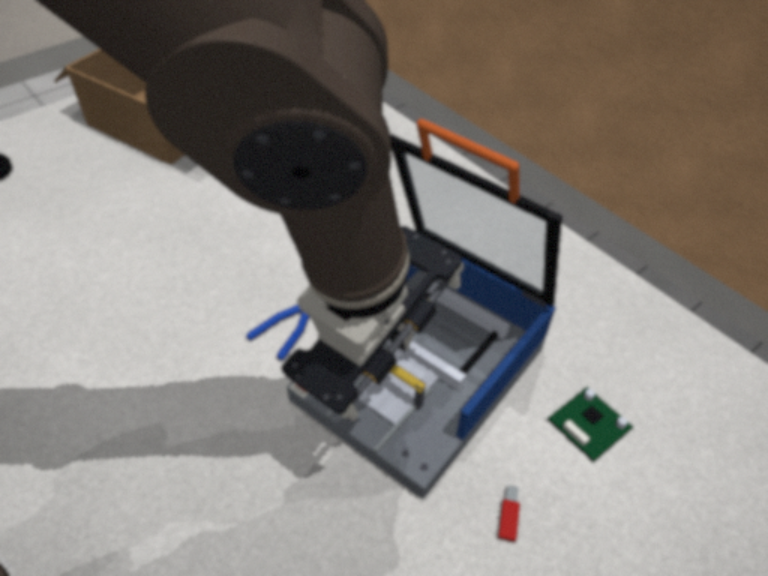

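The cover remains up and the wrist is clear of it; the fingers are just above the yellow bar (408,380 px in the enlarged view). Final approach.

```bash
python3 -m pendant '[[[-0.001,0.001,0.025],[0,0,0],0.032],[[0,0,0.023],[0,0,0],0.032],[[0,0,0],[0,0,0],0.032],[[0,0,0],[0,0,0],0],[[0,0,0],[0,0,0],0],[[0,0,0],[0,0,0],0]]' 45
python3 - <<'E'
from h import *
P,R=pose(); print(wj(P),'grasp',wj(P-R[:,2]*arm.hold_point_z),arm.observe()['width']*.0918)
im,d=arm.get_image('side'); cv2.imwrite('pics/side7.png',cv2.resize(im[170:330,170:330,::-1],None,fx=3.7,fy=3.7,interpolation=cv2.INTER_CUBIC))
snap('top','top7.png')
E
```

```text
clock: 9.43
position: [0.5447, -0.0777, 0.0571]
ee_rot: [1.868, 2.298, 0.302]
force: [-3.8, -0.0, 10.5]
width: 0.116
[-0.0511018   0.00011882  0.05714144] grasp [-0.05596597  0.00011503  0.07530129] 0.010654227685361587
```

View pics/side7.png

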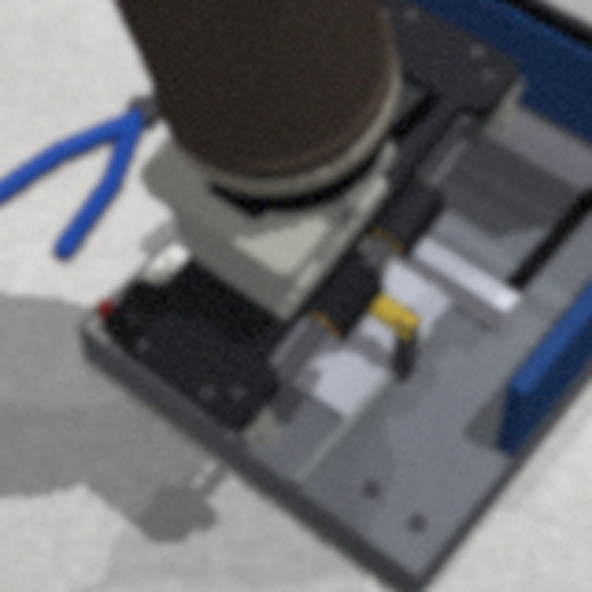

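View pics/top7.png

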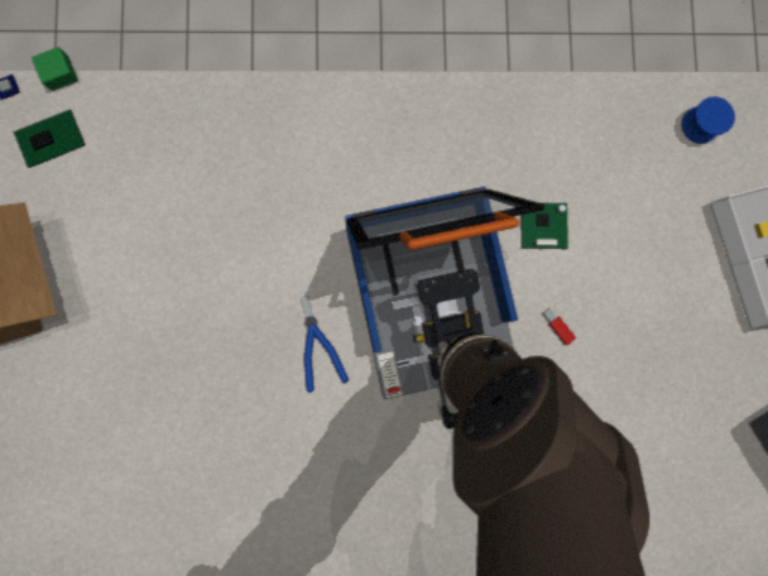

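The top view shows the pointer (403,362) and marker (393,390), both px in the enlarged view, unobstructed. The bar is gripped with a 10.7 mm opening. There is about 10 N of vertical load, so I'll relieve it slightly while pulling the first ~28 mm.

```bash
python3 -m pendant '[[[0,0.0005,-0.002],[0,0,0],0],[[0,-0.0068,-0.0018],[0,0,0],0],[[0,-0.0068,-0.0018],[0,0,0],0],[[0,-0.0068,-0.0018],[0,0,0],0],[[0,-0.0068,-0.0018],[0,0,0],0],[[0,0,0],[0,0,0],0],[[0,0,0],[0,0,0],0]]' 45
cat >> h.py <<'E'
def meas(fn):
    im,d=arm.get_image('top'); np.savez('lt.npz',im=im,d=d)
    cv2.imwrite('pics/'+fn,cv2.resize(im[215:275,245:305,::-1],None,fx=9,fy=9,interpolation=cv2.INTER_CUBIC))
    P,R=pose(); print(wj(P),'grasp',wj(P-R[:,2]*arm.hold_point_z),arm.observe()['width']*.0918,arm.observe()['force'])
E
python3 - <<'E'
from h import *
meas('t8.png')
E
```

```text
clock: 10.4
position: [0.5167, -0.0835, 0.0574]
ee_rot: [1.869, 2.299, 0.299]
force: [8.2, -1.4, -18.8]
width: 0.115
[-0.07966904  0.00013628  0.05744231] grasp [-0.08448751  0.00014137  0.07561433] 0.011064439919748432 [  7.30497695  -0.35622443 -18.62876859]
```

View pics/t8.png

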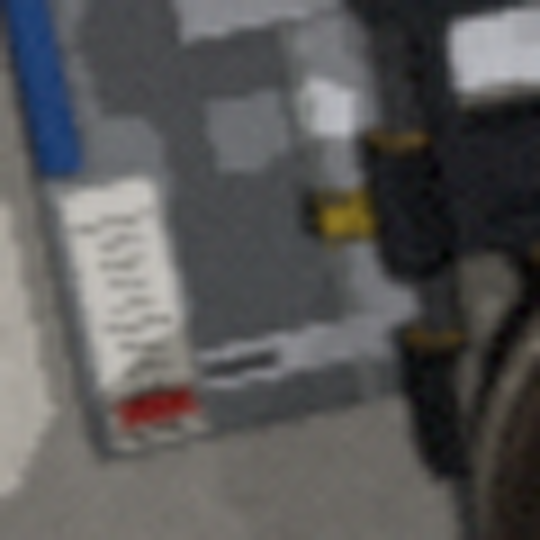

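```bash
python3 - <<'E'
from h import *
z=np.load('lt.npz'); im,d=z['im'],z['d']
hsv=cv2.cvtColor(im,cv2.COLOR_RGB2HSV)
v,u=np.mgrid[0:384,0:512]; W=wj(px2w('top',u,v,d))
rd=(W[...,0]<-.1)&(W[...,0]>-.14)&(W[...,1]>.06)&(W[...,1]<.1)&((hsv[...,0]>172)|(hsv[...,0]<5))&(hsv[...,1]>120)&(W[...,2]>.028)
print('red n',rd.sum(),W[rd].mean(0),'centroid px',u[rd].mean(),v[rd].mean(), 'ray', wj(ray_z('top',u[rd],v[rd],.044)).mean(0))
# weighted (soft) redness
w=np.clip(im[...,0].astype(float)-im[...,1:].max(-1)-25,0,None)*((abs(u-262.5)<9)&(abs(v-260)<7))
Pz=wj(ray_z('top',u,v,.044)); print('red soft',(w[...,None]*Pz).sum((0,1))/w.sum())
# pointer arm
reg=(W[...,1]>.045)&(W[...,1]<.075)&(W[...,0]<-.09)&(W[...,0]>-.13)&(W[...,2]>.033)
print('arm z',np.median(W[reg][:,2]),reg.sum(), W[reg].min(0),W[reg].max(0))
zp=np.median(W[reg][:,2]); Pz=wj(ray_z('top',u,v,zp)); g=im.astype(float).mean(-1)
for y0 in(.054,.058,.062,.066,.070):
    s=(abs(Pz[...,1]-y0)<.003)&(abs(Pz[...,0]+.113)<.012); x=Pz[...,0][s]; o=np.argsort(x)
    b=np.arange(-.126,-.1,.0015); k=np.digitize(x,b); print(y0,[(round(b[i]*1000-.0+1000*.00075-1.5,1),round(g[s][k==i].mean())) for i in range(1,len(b)) if (k==i).any()])
E
```

```text
red n 20 [-0.11789373  0.08427161  0.04312665] centroid px 261.9 259.7 ray [-0.11780541  0.08431122  0.044     ]
red soft [-0.11816936  0.08419135  0.044     ]
arm z 0.037808004914133705 68 [-0.12036696  0.04539127  0.03324856] [-0.09816927  0.07499363  0.04107935]
0.054 [(np.float64(-123.8), 68), (np.float64(-122.2), 68), (np.float64(-120.8), 71), (np.float64(-119.2), 78), (np.float64(-117.8), 102), (np.float64(-116.2), 129), (np.float64(-114.7), 93), (np.float64(-113.2), 102), (np.float64(-111.7), 99), (np.float64(-110.2), 122), (np.float64(-108.7), 121), (np.float64(-107.2), 73), (np.float64(-105.7), 73), (np.float64(-104.2), 73), (np.float64(-102.7), 73), (np.float64(-101.2), 76)]
0.058 [(np.float64(-125.2), 71), (np.float64(-123.8), 68), (np.float64(-122.2), 73), (np.float64(-120.8), 73), (np.float64(-119.2), 90), (np.float64(-117.8), 87), (np.float64(-116.2), 126), (np.float64(-114.7), 64), (np.float64(-113.2), 56), (np.float64(-111.7), 80), (np.float64(-110.2), 126), (np.float64(-108.7), 117), (np.float64(-107.2), 84), (np.float64(-105.7), 73), (np.float64(-104.2), 75), (np.fl
[... 677 characters left out ...]
116.2), 126), (np.float64(-114.7), 75), (np.float64(-113.2), 61), (np.float64(-111.7), 71), (np.float64(-110.2), 127), (np.float64(-108.7), 105), (np.float64(-107.2), 82), (np.float64(-105.7), 75), (np.float64(-104.2), 75), (np.float64(-101.2), 75)]
0.07 [(np.float64(-125.2), 76), (np.float64(-123.8), 79), (np.float64(-122.2), 75), (np.float64(-120.8), 73), (np.float64(-119.2), 79), (np.float64(-117.8), 86), (np.float64(-116.2), 121), (np.float64(-114.7), 86), (np.float64(-113.2), 78), (np.float64(-111.7), 84), (np.float64(-110.2), 128), (np.float64(-108.7), 113), (np.float64(-107.2), 84), (np.float64(-105.7), 76), (np.float64(-104.2), 80), (np.float64(-102.7), 78), (np.float64(-101.2), 74)]
```

The black line is at x≈-113.3 mm and the red marker at x≈-118.1 mm, so about 4.9 mm remains. That agrees with the arm's own travel (28.5 of 33.3 mm). I'll also ease the upward load.

```bash
python3 -m pendant '[[[0,-0.0025,0],[0,0,0],0],[[0,-0.0025,0],[0,0,0],0],[[0,0,0],[0,0,0],0],[[0,0,0],[0,0,0],0],[[0,0,0],[0,0,0],0]]' 45
cat > m.py <<'E'
import sys
from h import *
meas(sys.argv[1])
z=np.load('lt.npz'); im,d=z['im'],z['d']
v,u=np.mgrid[0:384,0:512]
w=np.clip(im[...,0].astype(float)-im[...,1:].max(-1)-25,0,None)*((abs(u-262.5)<9)&(abs(v-260)<7))
Pz=wj(ray_z('top',u,v,.044)); print('red soft',(w[...,None]*Pz).sum((0,1))/w.sum())
Pz=wj(ray_z('top',u,v,.038)); g=im.astype(float).mean(-1)
s=(abs(Pz[...,1]-.062)<.007)&(abs(Pz[...,0]+.118)<.013); x=Pz[...,0][s]; b=np.arange(-.131,-.105,.001); k=np.digitize(x,b)
print([(round((b[i-1]+.0005)*1000,1),int(g[s][k==i].mean())) for i in range(1,len(b)) if (k==i).any()])
E
python3 m.py t9.png
```

```text
clock: 11.08
position: [0.5138, -0.0842, 0.0573]
ee_rot: [1.867, 2.298, 0.302]
force: [7.0, 1.3, -8.8]
width: 0.118
[-0.08276799  0.00010887  0.05734189] grasp [-0.08764324  0.00011644  0.07549876] 0.01049476066536587 [ 7.41225521  1.50156838 -8.91031791]
red soft [-0.11818446  0.08422003  0.044     ]
[(np.float64(-130.5), 97), (np.float64(-129.5), 93), (np.float64(-128.5), 82), (np.float64(-127.5), 70), (np.float64(-126.5), 71), (np.float64(-125.5), 72), (np.float64(-124.5), 72), (np.float64(-123.5), 75), (np.float64(-122.5), 80), (np.float64(-121.5), 91), (np.float64(-120.5), 107), (np.float64(-119.5), 121), (np.float64(-118.5), 108), (np.float64(-117.5), 73), (np.float64(-116.5), 60), (np.float64(-115.5), 69), (np.float64(-114.5), 91), (np.float64(-113.5), 118), (np.float64(-112.5), 125), (np.float64(-111.5), 105), (np.float64(-110.5), 77), (np.float64(-109.5), 75), (np.float64(-108.5), 73), (np.float64(-107.5), 72), (np.float64(-106.5), 75), (np.float64(-105.5), 73)]
```

View pics/t9.png

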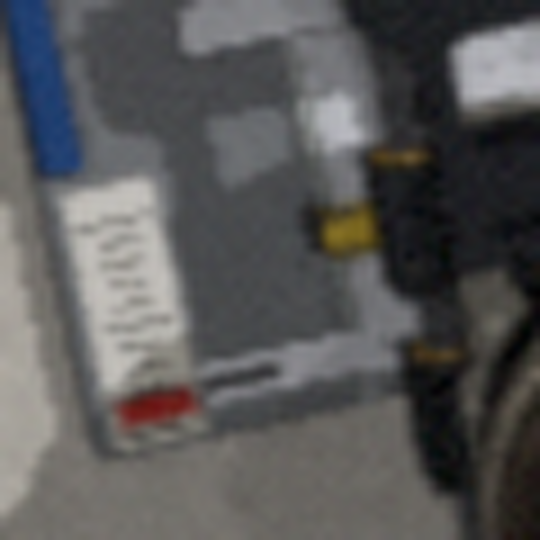

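About 1.8 mm remains: line at -116.4, marker at -118.2.

```bash
python3 -m pendant '[[[0,-0.0022,0],[0,0,0],0],[[0,0,0],[0,0,0],0],[[0,0,0],[0,0,0],0],[[0,0,0],[0,0,0],0]]' 45
python3 m.py t10.png
```

```text
clock: 11.62
position: [0.5124, -0.0845, 0.0573]
ee_rot: [1.866, 2.297, 0.304]
force: [7.2, 2.8, -4.3]
width: 0.116
[-0.0841475   0.00014219  0.05726157] grasp [-0.08904615  0.00014972  0.07541214] 0.010592622171368216 [ 8.4611099   2.71696129 -3.64213684]
red soft [-0.11820504  0.08422807  0.044     ]
[(np.float64(-130.5), 93), (np.float64(-129.5), 96), (np.float64(-128.5), 85), (np.float64(-127.5), 71), (np.float64(-126.5), 69), (np.float64(-125.5), 73), (np.float64(-124.5), 74), (np.float64(-123.5), 86), (np.float64(-122.5), 93), (np.float64(-121.5), 121), (np.float64(-120.5), 122), (np.float64(-119.5), 86), (np.float64(-118.5), 64), (np.float64(-117.5), 59), (np.float64(-116.5), 76), (np.float64(-115.5), 105), (np.float64(-114.5), 125), (np.float64(-113.5), 124), (np.float64(-112.5), 89), (np.float64(-111.5), 75), (np.float64(-110.5), 75), (np.float64(-109.5), 73), (np.float64(-108.5), 73), (np.float64(-107.5), 74), (np.float64(-106.5), 76), (np.float64(-105.5), 71)]
```

View pics/t10.png

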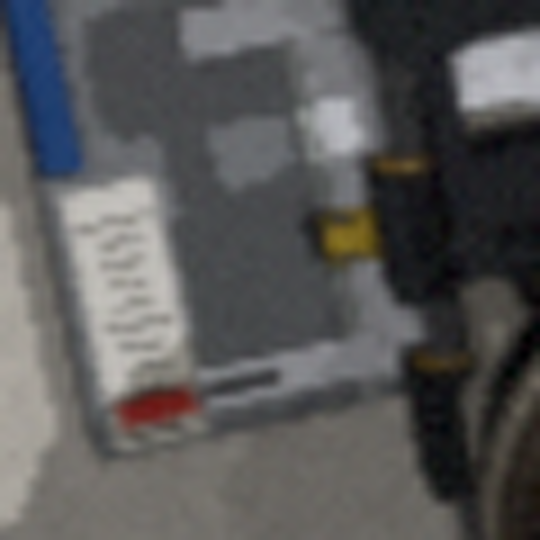

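```bash
python3 - <<'E'
from h import *
for n in('top','side'):
    p,R,t,f=cam(n); print(n,'cam local',wj(-R.T@t))
z=np.load('top5.npz'); im=z['im']
v,u=np.mgrid[0:384,0:512]; Pz=wj(ray_z('top',u,v,.044))
s=(abs(Pz[...,1]-.084)<.006)&(abs(Pz[...,0]+.118)<.012)
o=np.argsort(Pz[...,0][s])
for a,c in zip(Pz[...,0][s][o],im[s][o]): print(round(a*1000,1),c.tolist(),end=' ; ')
# synthetic projections of the block to compare with the side view
z=np.load('side5.npz'); im=z['im']
w=np.clip(im[...,0].astype(float)-im[...,1:].max(-1)-25,0,None)*((abs(u-201)<8)&(abs(v-256)<9))
print('\nside red centroid',(w*u).sum()/w.sum(),(w*v).sum()/w.sum())
for x in(-.115,-.118,-.121):
    pts=[jw([x+a*.003,.084+b*.009,.037+c*.007]) for a in(-1,1) for b in(-1,1) for c in(-1,1)]
    q=w2px('side',pts).astype(np.float32); h=cv2.convexHull(q); M=cv2.moments(h); print('side pred',x,M['m10']/M['m00'],M['m01']/M['m00'])
    q=w2px('top',pts).astype(np.float32); h=cv2.convexHull(q); M=cv2.moments(h); print('top pred',x,M['m10']/M['m00'],M['m01']/M['m00'])
z=np.load('lt.npz'); im=z['im']
w=np.clip(im[...,0].astype(float)-im[...,1:].max(-1)-25,0,None)*((abs(u-262.5)<9)&(abs(v-260)<7))
print('top red centroid',(w*u).sum()/w.sum(),(w*v).sum()/w.sum())
E
```

```text
top cam local [-0.03617371  0.12134952  0.85861867]
side cam local [-0.39916215 -0.2434923   0.67648251]
-129.9 [201, 198, 189] ; -129.5 [198, 194, 185] ; -129.0 [202, 196, 188] ; -128.5 [189, 187, 179] ; -128.1 [168, 165, 159] ; -127.9 [174, 171, 164] ; -127.5 [163, 161, 155] ; -127.0 [168, 166, 159] ; -126.5 [171, 171, 164] ; -126.1 [169, 166, 161] ; -125.9 [178, 176, 167] ; -125.4 [201, 197, 187] ; -125.0 [223, 219, 209] ; -124.5 [216, 211, 200] ; -124.1 [189, 183, 175] ; -123.9 [195, 189, 179] ; -123.6 [172, 164, 156] ; -123.4 [171, 160, 151] ; -123.0 [181, 163, 154] ; -122.5 [178, 158, 149] ; -122.0 [196, 173, 163] ; -121.9 [220, 194, 183] ; -121.6 [194, 156, 146] ; -121.4 [186, 135, 127] ; -120.9 [195, 118, 110] ; -120.5 [198, 86, 81] ; -120.0 [201, 80, 76] ; -119.8 [204, 94, 87] ; -119.6 [201, 77, 71] ; -119.4 [197, 67, 62] ; -118.9 [197, 60, 56] ; -118.5 [200, 58, 54] ; -118.0 [197, 52, 49] ; -117.5 [190, 51, 46] ; -117.4 [192, 57, 51] ; -116.9 [194, 58, 56] ; -116.4 [194, 60, 56] ; -116.0 [181, 58, 55] ; -115.5 [146, 70, 67] ; -115.3 [152, 95, 89] ; -115.1 [147, 102, 95] ; -
[... 328 characters left out ...]
 [230, 226, 217] ; -109.9 [229, 228, 219] ; -109.5 [222, 219, 206] ; -109.0 [209, 204, 191] ; -108.8 [216, 212, 199] ; -108.3 [207, 202, 190] ; -107.9 [188, 183, 174] ; -107.4 [206, 201, 190] ; -107.0 [231, 229, 220] ; -106.8 [233, 231, 222] ; -106.3 [229, 227, 218] ; 
side red centroid 200.55867346938774 254.6843112244898
side pred -0.115 202.71561716174273 254.0753831343332
top pred -0.115 261.56540715515854 258.0736708409758
side pred -0.118 201.52702533409135 255.20632700199351
top pred -0.118 261.87650009615993 259.4749560569559
side pred -0.121 200.3334126562431 256.34205167701185
top pred -0.121 262.1877958313501 260.87711250837015
top red centroid 261.9804560260586 259.87947882736154
```

Allowing for the marker's shaded rear face, its middle is nearer -118.6 mm, against -117.8 mm for the line. One more small nudge.

```bash
python3 -m pendant '[[[0,-0.001,0],[0,0,0],0],[[0,0,0],[0,0,0],0],[[0,0,0],[0,0,0],0],[[0,0,0],[0,0,0],0],[[0,0,0],[0,0,0],0]]' 45
python3 m.py t11.png; python3 - <<'E'
from h import *
snap('side','side11.png'); snap('top','top11.png')
for l in ('board','usb_stick','pliers'): print(l,[(np.round(r['rect']),round(r['conf'],2)) for r in arm.look_for('top',l)][:2])
E
```

```text
clock: 12.3
position: [0.5118, -0.0846, 0.0573]
ee_rot: [1.865, 2.297, 0.304]
force: [8.4, 2.9, -1.9]
width: 0.117
[-8.47234990e-02  8.77095495e-05  5.72684607e-02] grasp [-8.96350379e-02  9.75120094e-05  7.54155456e-02] 0.01050431991013438 [ 8.20820218  2.95035037 -2.40988362]
red soft [-0.11812229  0.08458172  0.044     ]
[(np.float64(-130.5), 96), (np.float64(-129.5), 94), (np.float64(-128.5), 84), (np.float64(-127.5), 73), (np.float64(-126.5), 70), (np.float64(-125.5), 73), (np.float64(-124.5), 80), (np.float64(-123.5), 89), (np.float64(-122.5), 107), (np.float64(-121.5), 124), (np.float64(-120.5), 107), (np.float64(-119.5), 70), (np.float64(-118.5), 57), (np.float64(-117.5), 68), (np.float64(-116.5), 92), (np.float64(-115.5), 125), (np.float64(-114.5), 126), (np.float64(-113.5), 110), (np.float64(-112.5), 80), (np.float64(-111.5), 75), (np.float64(-110.5), 70), (np.float64(-109.5), 72), (np.float64(-108.5), 73), (np.float64(-107.5), 73), (np.float64(-106.5), 73), (np.float64(-105.5), 74)]
board [(array([364., 150.,  33.,  34.]), 0.86), (array([296., 194., 131., 144.]), 0.28)]
usb_stick [(array([375., 222.,  22.,  21.]), 0.75)]
pliers [(array([218., 230.,  34.,  65.]), 0.8)]
```

View pics/side11.png

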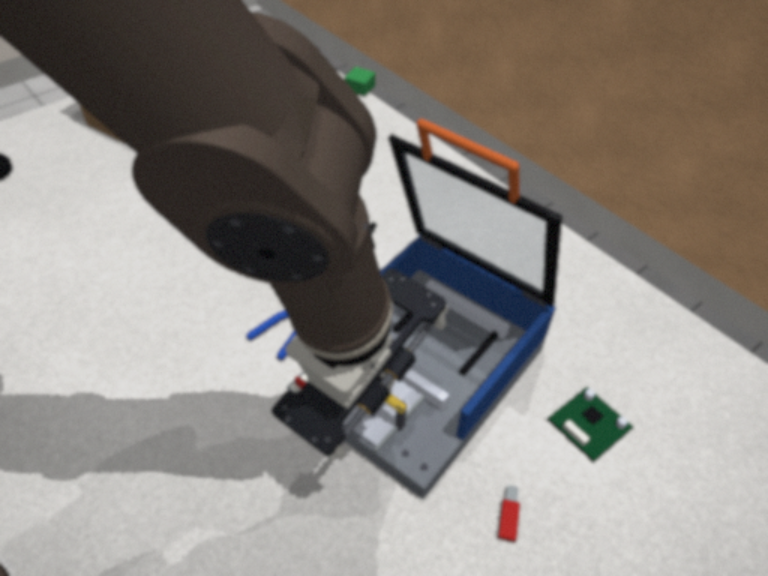

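View pics/t11.png

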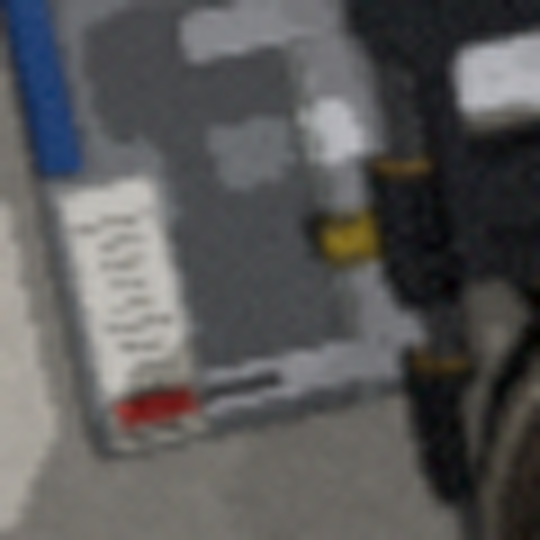

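The black line, at -118.4 mm, is level with the red marker. The cover bar is at the same pixels as when released, and the bystanders are in place. The grip is steady, so I'm handing in.

```bash
python3 -c "
from cell import arm
print(arm.sign_off())"
```

```text
the job is handed in; nothing more can be done
None
```

I raised the cover to about 70° and left it standing on its hinge. I then pulled the jaw out by its yellow bar to the red marker and handed the job in at about 12.5 s, still gripping it.

- **Cover:** it was already about 13° open at the start. After release the two cameras measured 70.4° and 69.5°. In the last picture its bar was where I had released it.
- **Jaw:** it was pulled about 33.7 mm. In the top view the pointer's black line was at x ≈ -118.4 mm in the jig's frame. I put the middle of the red marker at about -118.2 to -118.6 mm, allowing for the marker's shaded rear face.
- **Disagreement:** before the pull, the side camera put the marker about 4 mm further out than the top camera. It put the yellow bar out by about the same amount, so I judged it a camera bias and aligned with the top view. From this pull position the gripper hides the pointer from the side camera.
- **Forces:** the vertical load on the gripped jaw bar reached about 19 N part-way through the pull. I eased it to about 2 N before handing in.
- **Board, USB stick, pliers:** they look where they were at the start. I compared them by eye and with the detector, not by a measured position check.

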